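# Put the dipper away and close the storage jar

## Task

The wooden dipper has been left standing in the small storage jar: pull it up out of the jar and stand it, handle up, in the wide utensil crock, lowering it in rather than dropping it. Then put the jar's wooden lid on the jar so that it sits down level and fully closed, and last carry the closed jar upright to the round cork mat and leave it standing wholly on the mat. Do not knock over the two small glasses.

Things in the scene. Friction and masses are not known exactly. Their poses are not given: they have to be found in the camera images.
- dipper: Light wooden honey dipper, 190 mm long, 45 g, loose; at first it leans about 0.34 rad in the jar, handle up, to either side or towards the robot. Lower end: grooved head, 30 mm diameter, 36 mm long, flat foot; above it a round handle, 11 mm diameter, ending in a 16 mm ball. Origin on its axis, 30 mm above the foot; z axis along it from foot to ball.
- dipper_foot (a point): Centre of the flat foot (lower end) of the dipper's head; z axis as the dipper's.
- dipper_grip (a point): Point on the dipper's axis where the handle is well gripped, 140 mm above the foot and 50 mm below the top of the ball; it stands about 52 mm above the jar's rim at the start.
- jar: Small straight round white ceramic storage jar, loose, 0.4 kg: outer diameter 64 mm, height 90 mm, wall 7 mm (mouth 50 mm), inner floor 6 mm above its underside. Origin at the centre of its underside, z up.
- jar_rim (a point): Centre of the jar's mouth, level with its rim, 90 mm above its underside.
- lid: Lid of the jar, loose, 60 g, lying handle up at the start: wooden flange 57 mm diameter, 6 mm thick; under it a cork plug 45 mm diameter, 8 mm deep (2.5 mm play in the mouth); on top a bar handle 42 mm long (along x), 12 mm thick (y), from 6 to 24 mm above the origin. Origin: centre of the flange's underside, 8 mm above the worktop at the start, at jar_rim when seated. z up.
- lid_handle (a point): Middle of the lid's bar handle, 15 mm above the lid's origin; axes as the lid's.
- crock: Wide round white ceramic utensil crock, empty, fixed to the worktop: outer diameter 82 mm, height 90 mm, mouth 72 mm, inner floor 8 mm above its underside. Origin at the centre of its underside.
- mat: Round cork mat, fixed on the worktop: diameter 100 mm, 6 mm thick. Origin at the centre of its underside.
- glass_a: One of two alike small clear glasses, loose bystander, 49 mm diameter, 62 mm high, standing behind the row of task things, left or right. Origin at the centre of its underside.
- glass_b: The other small clear glass, loose bystander, same size; origin at the centre of its underside.

How it is judged (in metres and radians):
On the way, in this order (a step that is already met when the one before it is completed fails the run):
1. the dipper is pulled clear of the jar, foot above the rim (z of dipper_foot in the frame of jar_rim above 0.005 m and angle between jar's own z axis and vertical below 0.3 rad), for 0.1 s.
2. the dipper stands released in the crock, handle up (z of dipper_foot in the frame of crock below 0.03 m and horizontal distance between dipper_foot and crock below 0.036 m and angle between dipper's own z axis and vertical below 0.8 rad and height (world z) of dipper_grip above 0.09 m and contact force between the fingers and dipper below 0.1 N), for 0.2 s.
3. the lid is seated on the jar and released (horizontal distance between lid and jar_rim below 0.005 m and distance between lid and jar_rim below 0.006 m and angle between the z axis of lid and the z axis of jar, either way round below 0.05 rad and angle between lid's own z axis and vertical below 0.3 rad and contact force between the fingers and lid below 0.1 N), for 0.2 s.
4. the closed jar stands on the mat (horizontal distance between lid and jar_rim below 0.005 m and distance between lid and jar_rim below 0.006 m and angle between the z axis of lid and the z axis of jar, either way round below 0.05 rad and angle between lid's own z axis and vertical below 0.3 rad and horizontal distance between jar and mat below 0.021 m and z of jar in the frame of mat between 0.003 and 0.009 m and angle between jar's own z axis and vertical below 0.05 rad), for 0.2 s.
At the end, for the whole second after the job is handed in: Dipper in the crock, foot at most 30 mm up, under 0.8 rad off vertical; lid seated on the rim (5 mm off the jar's axis at most, level within 0.05 rad); jar upright on the mat within 21 mm of its centre; all released and at rest (all of step 2 and all of step 4 and linear speed of each of dipper, lid, jar below 0.02 m/s and contact force between the fingers and lid below 0.1 N and contact force between the fingers and jar below 0.1 N); the robot touches nothing.
It fails at once if the dipper is dropped into the crock (faster than 0.9 m/s inside it) (z of dipper_foot in the frame of crock below 0.1 m and horizontal distance between dipper_foot and crock below 0.036 m and linear speed of dipper above 0.9 m/s).
It fails at once if the jar is tipped (more than 0.6 rad) (angle between jar's own z axis and vertical above 0.6 rad).
It fails at once if a small glass is knocked over (angle between glass_a's own z axis and vertical above 0.6 rad).
It fails at once if the other small glass is knocked over (angle between glass_b's own z axis and vertical above 0.6 rad).
It also fails if it takes over 72 s, if anything falls off the work surface, if the arm or the gripper's body presses on something with over 40 N, if the wrist force passes 120 N, or if a joint passes its speed limit or range.

## Robot

A 6-joint arm with a two-finger parallel gripper is mounted at the origin on a cart in front of the work surface, level with it; the furniture and walls round the work are solid. World frame = base frame: x ahead of the robot, y to its left, z up, the work surface at z = 0. Lengths are in m, angles in degrees, forces in N, time in s.
With the tool pointing down it reaches from about 0.35 to 0.875 m from the base axis. Payload 4.2 kg.
Tool frame: the origin (TCP) lies midway between the tips of the shut fingers; the grasp point (between the pads) lies 19 mm behind it; z points along the fingers, y is the line along which they close (so a half turn about z gives the same grasp; the last joint's range is limited). The gripper opens to 87 mm and grips with 3 to 60 N. Pads are 19 mm wide; open, the fingers measure 117 mm over their backs; the gripper's body (75 mm by 190 mm) begins 51 mm behind the grasp point.
Start: joints at [86.322, 22.042, 0.453, 0, -68.411, -14.817], TCP at [0.198, 0.593, 0.223] pointing down, gripper open.
Joint ranges: [-179.83, 179.83], [-69.29, 118.12], [-61.27, 80.66], [-181.25, 117.63], [-171.15, -9.14], [-177.46, 177.46]. Speed limits (degrees/s): [159.86, 159.86, 180, 180, 180, 180].

## Interface

Orientations are given as a 3x3 rotation matrix whose columns are the frame's x, y, z axes.
In Python, from station import r gives the robot as it stands.
- The arm moves only by the tool steer_hand, called after "Emit:" as a command line: name --argument value ..., lists and objects as JSON in quotes. Schema: {"type":"object","properties":{"steps":{"type":"object","properties":{"jaw":{"type":"array","items":{"type":"number"},"minItems":1,"maxItems":8},"dx":{"type":"array","items":{"type":"number"},"minItems":1,"maxItems":8},"dy":{"type":"array","items":{"type":"number"},"minItems":1,"maxItems":8},"dz":{"type":"array","items":{"type":"number"},"minItems":1,"maxItems":8},"rx":{"type":"array","items":{"type":"number"},"minItems":1,"maxItems":8},"ry":{"type":"array","items":{"type":"number"},"minItems":1,"maxItems":8},"rz":{"type":"array","items":{"type":"number"},"minItems":1,"maxItems":8}},"additionalProperties":false,"required":["jaw","dx","dy","dz","rx","ry","rz"]},"only":{"type":"string"},"quiet":{"type":"boolean"},"lines":{"type":"string"}},"required":["steps"],"additionalProperties":false}. steps is an object with one list for each field, all of the same length, 1 to 8, a row being the entries at one place: jaw (the opening from 0.0 (shut) to 1.0 (fully open)), dx, dy, dz (the shift in m), rx, ry, rz (a rotation vector in degrees); each row is the pose to reach, as a shift and turn from the pose commanded when the call began, along the tool's axes at that moment; what a row does not reach only later rows make up. A row lasts 1/10 s, in which the tool goes at most 0.05 m and 8.59 degrees, less where a joint would pass 70% of its speed; a pose out of reach is approached as far as the arm can. The fingers move at their own pace and stop on an object; the grip force is fixed at half the most. Time passes only in rows, so rows that do not move let the fingers close. The tool returns the time, the measured TCP pose, the force, the opening and the grip force at its end. only (a regular expression) keeps the lines of the reply that match it, lines (a string "A,B") keeps lines A to B, and quiet returns only ok. Input that does not fit is refused with a message, and nothing moves.
- r.sense(): the state, without advancing time (a new reading comes with each control period).
- r.capture(name): name is "scene" or "side" or "wrist"; returns a dict with "pixels" (384x512x3 uint8, red, green, blue), "z_map" (384x512 float32, m along the optical axis (not along the pixel's ray), 0 where there is no reading), "K" (3x3 intrinsics, pixels), "world_from_camera" (4x4, takes a point from camera to world coordinates). Camera axes: x right, y up, looking along -z (the intrinsics and any distortion apply to the point x, -y, -z); pixel columns grow to the right and rows downward; lengths in m; the calibration is good to about 2 mm. A picture is of the moment at which its call begins.
- r.finish_job(): hands the job in; it is judged then, once.
The state is a dict: "time_s": time; "joints": joint angles; "joint_velocities": joint speeds; "effort": joint torques, N m; "tcp_pos": TCP position; "ee_rot": TCP orientation; "wrist_force": force on the tool from outside, world axes, zero at the start; "moment": the same for the moment, N m; "gripper_width": opening from 0.0 (shut) to 1.0 (fully open); "gripper_force": force on a finger pad.
Only numpy, scipy, OpenCV 4.12 (cv2) and the standard library are available. Lean on these libraries where they do the work, as an engineer would, in place of code of your own. Each camera call takes 0.05 s, during which the arm holds its last target. There are 200 camera calls.

## Working session

There is one attempt and no reset: what is moved stays moved. The work goes in short steps, Python scripts to look and compute and a tool call to move; the robot and the scene stay as the last step left them, time stands still between calls to the robot, and variables do not carry over. Pictures are saved under pics/ and viewed, at most 13 in all, crops included, and the job is handed in when it is done.

```bash
ls; mkdir -p pics
```

Run:
```python
from station import r
import cv2,numpy as np
s=r.sense();print(s['time_s'],s['tcp_pos'],np.round(s['ee_rot'],3).tolist(),s['gripper_width'])
ims=[]
for n in("scene","side","wrist"):
    c=r.capture(n);np.savez(f"pics/{n}0.npz",**c);ims.append(c['pixels'][:,:,::-1]);print(n,c['K'].tolist(),np.round(c['world_from_camera'],3).tolist())
cv2.imwrite("pics/scene0.png",ims[0]);cv2.imwrite("pics/sw0.png",np.hstack([cv2.resize(i,(400,300)) for i in ims[1:]]))
```

```text
pics
station.py
0.0 [0.19804499 0.59215747 0.22145117] [[0.948, -0.317, -0.001], [-0.317, -0.948, -0.002], [0.0, 0.002, -1.0]] 0.9986093162040056
scene [[361.7733297667658, 0.0, 257.15728873856807], [0.0, 361.7733297667658, 190.85312626535912], [0.0, 0.0, 1.0]] [[0.721, 0.407, -0.561, -0.145], [-0.693, 0.431, -0.578, -0.66], [0.006, 0.805, 0.593, 0.788], [0.0, 0.0, 0.0, 1.0]]
side [[385.2000077856822, 0.0, 258.76440524667134], [0.0, 385.2000077856822, 194.67404195847038], [0.0, 0.0, 1.0]] [[0.832, 0.215, -0.511, -0.061], [-0.554, 0.343, -0.759, -0.84], [0.012, 0.914, 0.404, 0.566], [0.0, 0.0, 0.0, 1.0]]
wrist [[271.5344452783403, 0.0, 252.81718208606011], [0.0, 271.5344452783403, 190.47161420075213], [0.0, 0.0, 1.0]] [[-0.316, 0.908, 0.273, 0.273], [-0.949, -0.304, -0.089, 0.567], [0.002, -0.288, 0.958, 0.384], [0.0, 0.0, 0.0, 1.0]]
```

View pics/scene0.png

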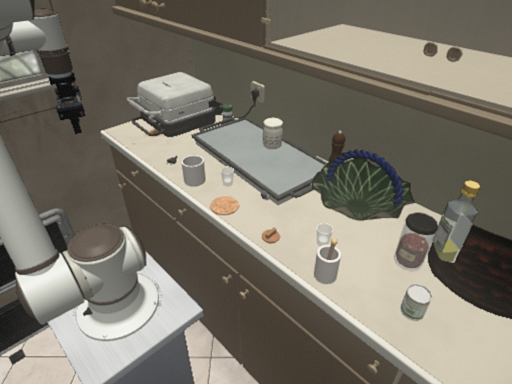

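View pics/sw0.png

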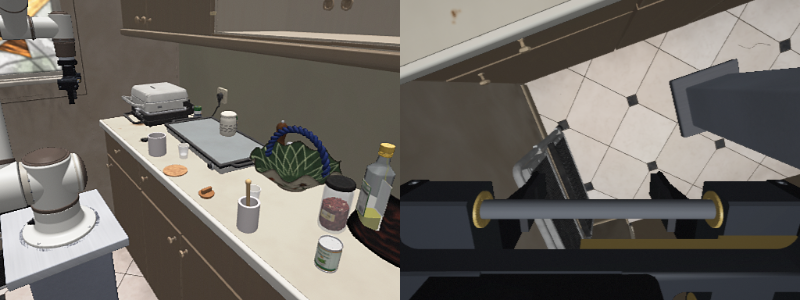

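The scene view shows the crock (194,172), mat (224,205), lid (271,236), jar (327,263) with the dipper's ball at (334,240), and the glasses at (324,234) and (227,176). I'll measure these from the depth maps.

Create h.py:
```python
import numpy as np,cv2
from scipy.optimize import least_squares
def cloud(c):
    z=c['z_map'];v,u=np.mgrid[:384,:512];K=c['K']
    p=np.stack([(u-K[0,2])/K[0,0]*z,-(v-K[1,2])/K[1,1]*z,-z,np.ones_like(z)],-1)
    return p@c['world_from_camera'].T
def pix(c,p):
    q=np.linalg.inv(c['world_from_camera'])@np.r_[p,1];K=c['K']
    return np.array([K[0,2]-K[0,0]*q[0]/q[2],K[1,2]+K[1,1]*q[1]/q[2]])
def sel(P,box,zl,zh,z=None):
    u0,v0,u1,v1=box;q=P[v0:v1,u0:u1].reshape(-1,4)[:,:3]
    return q[(q[:,2]>zl)&(q[:,2]<zh)]
def circ(q,R):
    f=lambda c:np.hypot(q[:,0]-c[0],q[:,1]-c[1])-R
    s=least_squares(f,q[:,:2].mean(0)+[.02,.02],loss='soft_l1',f_scale=.002)
    return s.x.round(4),round(float(np.abs(f(s.x)).mean()),4),len(q)
```

Run:
```python
from h import *
B={'scene':dict(jar=(312,245,342,284),crock=(180,155,208,188),mat=(207,194,242,216),lid=(258,224,284,246)),
   'side':dict(jar=(300,250,336,302),crock=(188,168,214,202),mat=(205,208,242,230),lid=(254,234,276,257))}
for n in('scene','side'):
    c=dict(np.load(f'pics/{n}0.npz'));P=cloud(c);b=B[n]
    print(n,'table',np.median(sel(P,(280,235,300,250),-.1,.1)[:,2]))
    print('jar',circ(sel(P,b['jar'],.02,.08),.032)); 
    print('crock',circ(sel(P,b['crock'],.02,.08),.041))
    m=sel(P,b['mat'],.003,.012);print('mat',(m[:,:2].max(0)+m[:,:2].min(0))/2,m[:,:2].mean(0),np.ptp(m[:,:2],axis=0))
    l=sel(P,b['lid'],.010,.05);print('lid',(l[:,:2].max(0)+l[:,:2].min(0))/2,l.max(0),l.min(0))
    t=sel(P,b['lid'],.024,.05);print('bar',t.mean(0),len(t),np.linalg.eigh(np.cov(t[:,:2].T)))
c=dict(np.load('pics/scene0.npz'));a=cv2.resize(c['pixels'][215:295,255:355,::-1],(600,480),interpolation=cv2.INTER_CUBIC)
cv2.imwrite('pics/c1.png',a)
c=dict(np.load('pics/side0.npz'));a=cv2.resize(c['pixels'][215:310,245:345,::-1],(600,570),interpolation=cv2.INTER_CUBIC)
cv2.imwrite('pics/c2.png',a)
```

```text
scene table -8.258031968233492e-05
jar (array([ 0.4628, -0.3077]), 0.0023, 472)
crock (array([0.4747, 0.3221]), 0.0024, 417)
mat [0.46525326 0.11851422] [0.45601696 0.12250087] [0.11547941 0.1292167 ]
lid [ 0.45755127 -0.10002843] [ 0.48583255 -0.07196515  0.03455076] [ 0.42927    -0.1280917   0.01019768]
bar [ 0.45658386 -0.10066482  0.03017818] 51 EighResult(eigenvalues=array([1.29239993e-05, 1.63140579e-04]), eigenvectors=array([[ 0.05469989, -0.99850284],
       [-0.99850284, -0.05469989]]))
side table -0.0010466851883966788
jar (array([ 0.4611, -0.3069]), 0.0049, 756)
crock (array([0.4728, 0.3232]), 0.0021, 438)
mat [0.45524185 0.12559524] [0.45395575 0.12190941] [0.09741669 0.10030672]
lid [ 0.45523544 -0.10022297] [ 0.48241055 -0.07231313  0.03308038] [ 0.42806033 -0.12813281  0.01012286]
bar [ 0.45431371 -0.1011051   0.02917287] 61 EighResult(eigenvalues=array([1.10296462e-05, 1.59577562e-04]), eigenvectors=array([[ 0.05444033, -0.99851703],
       [-0.99851703, -0.05444033]]))
```

View pics/c1.png

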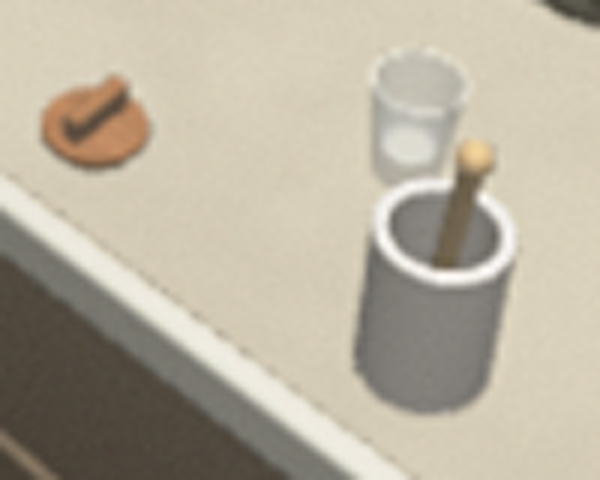

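View pics/c2.png

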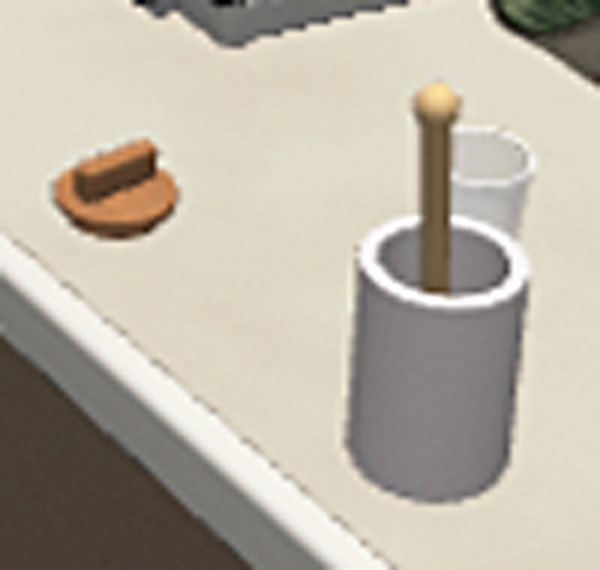

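Crop 1 (scene) shows the ball at scene pixel (334.2,241.2) and the jar rim centred at (329,253.7). Crop 2 (side) shows the ball at (317.8,232.3) and the rim centre at (318.8,258.3). The dipper leans towards −y and the lid's bar lies along x.

Add to h.py:
```python
def ray(c,u,v):
    K=c['K'];T=c['world_from_camera'];d=T[:3,:3]@[(u-K[0,2])/K[0,0],-(v-K[1,2])/K[1,1],-1];return T[:3,3],d/np.linalg.norm(d)
def onz(c,u,v,z):
    o,d=ray(c,u,v);return o+d*(z-o[2])/d[2]
def tri(rs):
    A=sum(np.eye(3)-np.outer(d,d) for o,d in rs);b=sum((np.eye(3)-np.outer(d,d))@o for o,d in rs);return np.linalg.solve(A,b)
```

Run:
```python
from h import *
s=dict(np.load('pics/scene0.npz'));d=dict(np.load('pics/side0.npz'))
ball=tri([ray(s,334.2,241.2),ray(d,317.8,232.3)]);print('ball',ball,pix(s,ball),pix(d,ball))
print('rim',onz(s,329,253.7,.09),onz(d,318.8,258.3,.09))
for n,c,b in(('s',s,(320,236,342,262)),('d',d,(312,226,322,266))):
    P=cloud(c);q=sel(P,b,.095,.2)
    im=c['pixels'][b[1]:b[3],b[0]:b[2]].reshape(-1,3).astype(int);z=P[b[1]:b[3],b[0]:b[2]].reshape(-1,4)
    m=(im[:,0]-im[:,2]>35)&(z[:,2]>.06);q=z[m,:3]
    print(n,len(q),q.max(0));
    for lo in(.06,.09,.12,.15,.17):
        k=q[(q[:,2]>lo)&(q[:,2]<lo+.03)];print(lo,k.mean(0) if len(k) else 0)
# table contour of glasses, other big obstacles
for n,c,bs in(('s',s,[(316,224,332,245),(221,166,234,186)]),('d',d,[(322,236,334,250),(229,184,242,202)])):
    P=cloud(c)
    for b in bs: print('glass',circ(sel(P,b,.015,.06),.0245))
```

```text
ball [ 0.42147461 -0.33997688  0.18159192] [334.05973472 241.30731147] [317.97267448 232.18545909]
rim [ 0.45939284 -0.31044833  0.09      ] [ 0.45863526 -0.3110684   0.09      ]
s 36 [ 0.44308335 -0.32204714  0.19256361]
0.06 0
0.09 [ 0.44308335 -0.32204714  0.09465347]
0.12 0
0.15 [ 0.415812   -0.34152593  0.17873977]
0.17 [ 0.41854502 -0.34099907  0.18547857]
d 155 [ 0.44926752 -0.32133022  0.56582878]
0.06 [ 0.44742924 -0.32282138  0.08827935]
0.09 [ 0.43996285 -0.32596484  0.10486437]
0.12 [ 0.43136262 -0.33277545  0.13501041]
0.15 [ 0.42200387 -0.33965673  0.16498986]
0.17 [ 0.41770449 -0.34170529  0.18257433]
glass (array([ 0.5609, -0.2236]), 0.0033, 243)
glass (array([0.5546, 0.2216]), 0.0043, 169)
glass (array([ 0.5541, -0.2222]), 0.0014, 124)
glass (array([0.5513, 0.2226]), 0.0034, 181)
```

Add to h.py:
```python
from scipy.spatial.transform import Rotation as Rn
def down(yaw,tilt=None):
    "tool pointing along tilt (default straight down), y axis at yaw deg"
    z=np.array([0,0,-1.]) if tilt is None else np.array(tilt)/np.linalg.norm(tilt)
    y=np.array([np.cos(np.radians(yaw)),np.sin(np.radians(yaw)),0]);y-=z*(y@z);y/=np.linalg.norm(y)
    return np.c_[np.cross(y,z),y,z]
def go(p,R,frm=None):
    from station import r
    s=r.sense();p0,R0=(s['tcp_pos'],np.array(s['ee_rot'])) if frm is None else frm
    print(np.round(R0.T@(np.array(p)-p0),4).tolist(),np.round(Rn.from_matrix(R0.T@R).as_rotvec(degrees=True),2).tolist())
    return np.array(p),R
```

Run:
```python
from h import *
v=go([.43,.3,.33],down(-160))
v=go([.46,-.05,.33],down(160),v)
a=np.array([-.266,-.201,.943]);a/=np.linalg.norm(a);ball=np.array([.4215,-.340,.1816])
g=ball-.035*a-.0*a; R=down(127,-a)
print(g, g-.019*a)
v=go(g-.019*a+.10*a,R,v)
```

```text
[0.3127, 0.2038, -0.1079] [0.09, -0.05, 51.5]
[0.3392, 0.0915, 0.0] [0.0, 0.0, 40.0]
[ 0.43080811 -0.33296643  0.1486017 ] [ 0.43586108 -0.3291482   0.13068833]
[0.2985, -0.0547, 0.105] [5.58, -18.94, 32.67]
```

Emit:
steer_hand --steps '{"jaw": [1,1,1,1,1,1,1,1],"dx": [0.31,0.31,0.31,0.31,0.31,0.31,0.31,0.31],"dy": [0.2,0.2,0.2,0.2,0.2,0.2,0.2,0.2],"dz": [-0.11,-0.11,-0.11,-0.11,-0.11,-0.11,-0.11,-0.11],"rx": [0,0,0,0,0,0,0,0],"ry": [0,0,0,0,0,0,0,0],"rz": [51.5,51.5,51.5,51.5,51.5,51.5,51.5,51.5]}'

```text
time_s: 0.95
tcp_pos: [0.43, 0.3024, 0.3337]
ee_rot: [[0.341, -0.94, 0.001], [-0.94, -0.341, 0.001], [-0.0, -0.001, -1.0]]
wrist_force: [-0.4, 0.2, -0.4]
gripper_width: 1.0
gripper_force: 0.0
```

Emit:
steer_hand --steps '{"jaw": [1,1,1,1,1,1,1,1],"dx": [0.34,0.34,0.34,0.34,0.34,0.34,0.34,0.34],"dy": [0.09,0.09,0.09,0.09,0.09,0.09,0.09,0.09],"dz": [0,0,0,0,0,0,0,0],"rx": [0,0,0,0,0,0,0,0],"ry": [0,0,0,0,0,0,0,0],"rz": [40,40,40,40,40,40,40,40]}'

```text
time_s: 1.75
tcp_pos: [0.46, -0.0501, 0.3323]
ee_rot: [[-0.349, -0.937, -0.001], [-0.937, 0.349, -0.001], [0.001, 0.001, -1.0]]
wrist_force: [0.2, 1.1, 0.1]
gripper_width: 1.004
gripper_force: 0.0
```

Run:
```python
from h import *
a=np.array([-.266,-.201,.943]);a/=np.linalg.norm(a);ball=np.array([.4215,-.340,.1816])
go(ball-.035*a-.019*a+.10*a,down(127,-a))
```

```text
[0.2979, -0.057, 0.1076] [5.52, -19.02, 32.25]
```

Emit:
steer_hand --steps '{"jaw": [1,1,1,1,1,1,1,1],"dx": [0.3,0.3,0.3,0.3,0.3,0.3,0.3,0.3],"dy": [-0.057,-0.057,-0.057,-0.057,-0.057,-0.057,-0.057,-0.057],"dz": [0.107,0.107,0.107,0.107,0.107,0.107,0.107,0.107],"rx": [5.5,5.5,5.5,5.5,5.5,5.5,5.5,5.5],"ry": [-19,-19,-19,-19,-19,-19,-19,-19],"rz": [32.2,32.2,32.2,32.2,32.2,32.2,32.2,32.2]}'

```text
time_s: 2.55
tcp_pos: [0.4105, -0.3489, 0.2229]
ee_rot: [[-0.752, -0.605, 0.262], [-0.57, 0.796, 0.205], [-0.333, 0.005, -0.943]]
wrist_force: [-0.6, 0.5, 0.2]
gripper_width: 0.999
gripper_force: 0.0
```

Run:
```python
from h import *
from station import r
c=r.capture('wrist');np.savez('pics/w1.npz',**c);b=c['pixels'][:,:,::-1].copy()
s=r.sense();R=s['ee_rot'];p=s['tcp_pos'];print(pix(c,p),pix(c,p+.1*np.array(R)[:,2]),pix(c,[.4215,-.340,.1816]),pix(c,[.4605,-.309,.09]))
cv2.imwrite('pics/w1.png',b)
a=np.array([-.266,-.201,.943]);a/=np.linalg.norm(a);ball=np.array([.4215,-.340,.1816])
go(ball-.035*a-.019*a,down(127,-a))
```

```text
[254.22486505 236.87830756] [253.58237716 192.3835885 ] [253.18659518 210.15250903] [253.47308518 192.41616257]
[0.002, -0.0008, 0.0983] [0.3, 0.01, 0.26]
```

View pics/w1.png

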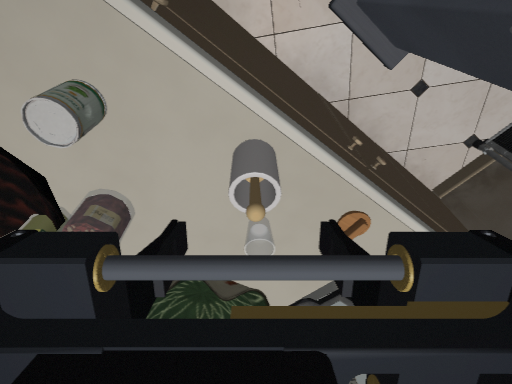

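The wrist view shows the ball at (256,213) and the rim centre at (255,192), within about 3 px of the predictions. The handle is in line with the tool, so I'm descending and closing.

Emit:
steer_hand --steps '{"jaw": [1,1,1,1,1],"dx": [0.002,0.002,0.002,0.002,0.002],"dy": [0,0,0,0,0],"dz": [0.03,0.06,0.08,0.098,0.098],"rx": [0,0,0,0,0],"ry": [0,0,0,0,0],"rz": [0,0,0,0,0]}'

```text
time_s: 3.1
tcp_pos: [0.4358, -0.3253, 0.1309]
ee_rot: [[-0.748, -0.611, 0.261], [-0.574, 0.792, 0.208], [-0.334, 0.005, -0.943]]
wrist_force: [-1.2, 0.4, -0.3]
gripper_width: 1.0
gripper_force: 0.0
```

Emit:
steer_hand --steps '{"jaw": [0,0,0,0,0,0,0,0],"dx": [0,0,0,0,0,0,0,0],"dy": [0,0,0,0,0,0,0,0],"dz": [0,0,0,0,0,0,0,0],"rx": [0,0,0,0,0,0,0,0],"ry": [0,0,0,0,0,0,0,0],"rz": [0,0,0,0,0,0,0,0]}'

```text
time_s: 3.9
tcp_pos: [0.4359, -0.3282, 0.1325]
ee_rot: [[-0.748, -0.609, 0.265], [-0.573, 0.794, 0.204], [-0.334, 0.001, -0.943]]
wrist_force: [-0.6, -0.1, 0.4]
gripper_width: 0.357
gripper_force: 0.0
```

Run:
```python
from h import *
from station import r
s=r.sense();R=np.array(s['ee_rot']);p=np.array(s['tcp_pos'])
print('foot est',p+.128*R[:,2])
# upright: foot 15mm up over floor, on jar axis
v=go([.460,-.3095,.006+.025+.128],down(127)); 
go([.460,-.3095,.115+.03+.128],down(127),v)
```

```text
foot est [ 0.46974689 -0.3021082   0.0118277 ]
[-0.0376, 0.0002, -0.0148] [0.13, 19.52, 0.47]
[0.0, 0.0, -0.114] [0.0, 0.0, 0.0]
```

Emit:
steer_hand --steps '{"jaw": [0,0,0,0,0],"dx": [0,0,0,0,0],"dy": [0,0,0,0,0],"dz": [0,0,0,0,0],"rx": [0,0,0,0,0],"ry": [0,0,0,0,0],"rz": [0,0,0,0,0]}'

```text
time_s: 4.4
tcp_pos: [0.436, -0.3282, 0.1326]
ee_rot: [[-0.748, -0.609, 0.265], [-0.574, 0.793, 0.204], [-0.334, 0.001, -0.943]]
wrist_force: [0.7, -0.6, 0.6]
gripper_width: 0.119
gripper_force: 28.9
```

Emit:
steer_hand --steps '{"jaw": [0,0,0,0,0,0,0],"dx": [-0.006,-0.012,-0.019,-0.025,-0.031,-0.0376,-0.0376],"dy": [0,0,0,0,0,0,0],"dz": [-0.004,-0.007,-0.009,-0.011,-0.013,-0.0148,-0.0148],"rx": [0,0,0,0,0,0,0],"ry": [3.3,6.5,10,13,16.2,19.5,19.5],"rz": [0,0,0,0,0,0,0]}'

```text
time_s: 5.1
tcp_pos: [0.4614, -0.3086, 0.159]
ee_rot: [[-0.791, -0.611, -0.0], [-0.611, 0.791, -0.0], [0.0, 0.0, -1.0]]
wrist_force: [0.1, 0.6, -0.4]
gripper_width: 0.121
gripper_force: 28.9
```

Gripped at 10.4 mm, upright and with no load on it. Lifting straight up.

Emit:
steer_hand --steps '{"jaw": [0,0,0,0,0,0,0],"dx": [0,0,0,0,0,0,0],"dy": [0,0,0,0,0,0,0],"dz": [-0.02,-0.045,-0.075,-0.11,-0.14,-0.14,-0.14],"rx": [0,0,0,0,0,0,0],"ry": [0,0,0,0,0,0,0],"rz": [0,0,0,0,0,0,0]}'

```text
time_s: 5.8
tcp_pos: [0.4598, -0.3096, 0.299]
ee_rot: [[-0.794, -0.608, 0.001], [-0.608, 0.794, 0.002], [-0.002, 0.001, -1.0]]
wrist_force: [-0.4, 0.8, -0.7]
gripper_width: 0.123
gripper_force: 28.9
```

Run:
```python
from h import *
from station import r
S=r.capture('scene');D=r.capture('side');np.savez('pics/scene1.npz',**S);np.savez('pics/side1.npz',**D)
cv2.imwrite('pics/l1.png',np.hstack([cv2.resize(c['pixels'][y:y+130,x:x+130,::-1],(400,400)) for c,x,y in((S,255,165),(D,245,150))]))
v=go([.4735,.06,.30],down(165)); go([.4735,.3225,.30],down(-160),v)
```

```text
[-0.236, 0.2846, -0.0016] [0.2, 0.06, -37.54]
[-0.2536, 0.0679, 0.0] [0.0, 0.0, -35.0]
```

View pics/l1.png

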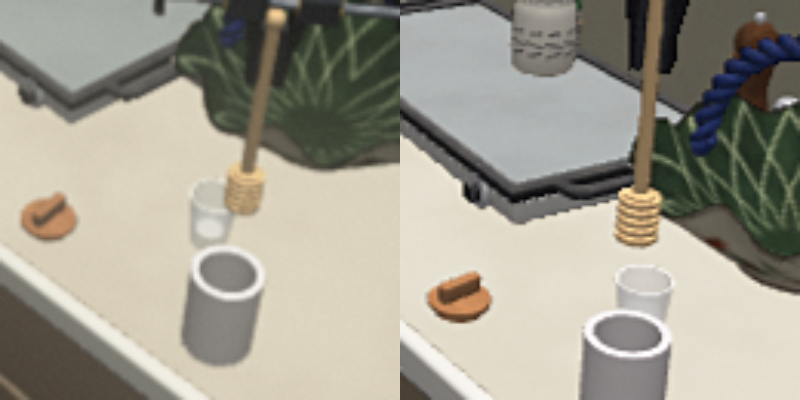

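The dipper hangs nearly vertical, clear of the upright jar, with its foot at scene (333,234) and side (322.4,229). Next I carry it to the crock and work out the foot and rim positions.

Run:
```python
from h import *
s=dict(np.load('pics/scene1.npz'));d=dict(np.load('pics/side1.npz'))
f=tri([ray(s,333,233.5),ray(d,322.4,228.5)]);print('foot',f,pix(s,f),pix(d,f))
for c,b in((s,(312,243,342,284)),(d,(300,250,336,302))):
    P=cloud(c);print('jar',circ(sel(P,b,.02,.08),.032),'rim',circ(sel(P,b,.086,.095),.0285),sel(P,b,.086,.096)[:,2].mean())
for c,b in((s,(180,155,208,188)),(d,(188,168,214,202))):
    P=cloud(c);print('crock rim',circ(sel(P,b,.086,.095),.0385))
```

```text
foot [ 0.45806081 -0.31333138  0.16617014] [333.36072837 233.23286978] [321.95967625 228.78409172]
jar (array([ 0.4622, -0.3077]), 0.0027, 515) rim (array([ 0.4612, -0.3082]), 0.0019, 159) 0.08915727144404205
jar (array([ 0.4609, -0.307 ]), 0.0056, 804) rim (array([ 0.4594, -0.3084]), 0.0017, 180) 0.08854567910385461
crock rim (array([0.4739, 0.3209]), 0.002, 81)
crock rim (array([0.472 , 0.3208]), 0.0018, 64)
```

Emit:
steer_hand --steps '{"jaw": [0,0,0,0,0,0,0,0],"dx": [-0.236,-0.236,-0.236,-0.236,-0.236,-0.236,-0.236,-0.236],"dy": [0.285,0.285,0.285,0.285,0.285,0.285,0.285,0.285],"dz": [0,0,0,0,0,0,0,0],"rx": [0,0,0,0,0,0,0,0],"ry": [0,0,0,0,0,0,0,0],"rz": [-37.5,-37.5,-37.5,-37.5,-37.5,-37.5,-37.5,-37.5]}'

```text
time_s: 6.7
tcp_pos: [0.4732, 0.0633, 0.2977]
ee_rot: [[-0.255, -0.967, -0.003], [-0.967, 0.255, 0.001], [0.0, 0.003, -1.0]]
wrist_force: [-0.4, -0.1, -1.1]
gripper_width: 0.12
gripper_force: 28.9
```

Emit:
steer_hand --steps '{"jaw": [0,0,0,0,0,0,0,0],"dx": [-0.254,-0.254,-0.254,-0.254,-0.254,-0.254,-0.254,-0.254],"dy": [0.068,0.068,0.068,0.068,0.068,0.068,0.068,0.068],"dz": [0,0,0,0,0,0,0,0],"rx": [0,0,0,0,0,0,0,0],"ry": [0,0,0,0,0,0,0,0],"rz": [-35,-35,-35,-35,-35,-35,-35,-35]}'

```text
time_s: 7.5
tcp_pos: [0.4737, 0.3222, 0.2982]
ee_rot: [[0.342, -0.94, -0.002], [-0.94, -0.342, -0.001], [0.001, 0.002, -1.0]]
wrist_force: [-0.6, -1.2, -0.0]
gripper_width: 0.119
gripper_force: 28.9
```

Emit:
steer_hand --steps '{"jaw": [0,0,0,0,0,0,0,0],"dx": [0,0,0,0,0,0,0,0],"dy": [0,0,0,0,0,0,0,0],"dz": [0.025,0.05,0.075,0.1,0.125,0.14,0.15,0.153],"rx": [0,0,0,0,0,0,0,0],"ry": [0,0,0,0,0,0,0,0],"rz": [0,0,0,0,0,0,0,0]}'

```text
time_s: 8.3
tcp_pos: [0.4739, 0.3215, 0.1457]
ee_rot: [[0.34, -0.94, -0.001], [-0.94, -0.34, -0.001], [0.0, 0.001, -1.0]]
wrist_force: [0.1, 0.6, -1.5]
gripper_width: 0.12
gripper_force: 28.9
```

Emit:
steer_hand --steps '{"jaw": [0,0,0],"dx": [0,0,0],"dy": [0,0,0],"dz": [0.002,0.004,0.004],"rx": [0,0,0],"ry": [0,0,0],"rz": [0,0,0]}'

```text
time_s: 8.6
tcp_pos: [0.4742, 0.3232, 0.143]
ee_rot: [[0.342, -0.94, 0.001], [-0.94, -0.342, 0.002], [-0.001, -0.001, -1.0]]
wrist_force: [-0.6, -0.5, 0.1]
gripper_width: 0.121
gripper_force: 28.9
```

Emit:
steer_hand --steps '{"jaw": [0,0,0],"dx": [0,0,0],"dy": [0,0,0],"dz": [0.002,0.004,0.004],"rx": [0,0,0],"ry": [0,0,0],"rz": [0,0,0]}'

```text
time_s: 8.9
tcp_pos: [0.4738, 0.3231, 0.1382]
ee_rot: [[0.342, -0.94, -0.001], [-0.94, -0.342, 0.0], [-0.001, 0.0, -1.0]]
wrist_force: [0.3, 0.2, -0.8]
gripper_width: 0.12
gripper_force: 28.9
```

Run:
```python
from h import *
from station import r
D=r.capture('side')
cv2.imwrite('pics/k1.png',cv2.resize(D['pixels'][110:210,140:260,::-1],(600,500)))
```

```text
(no output)
```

View pics/k1.png

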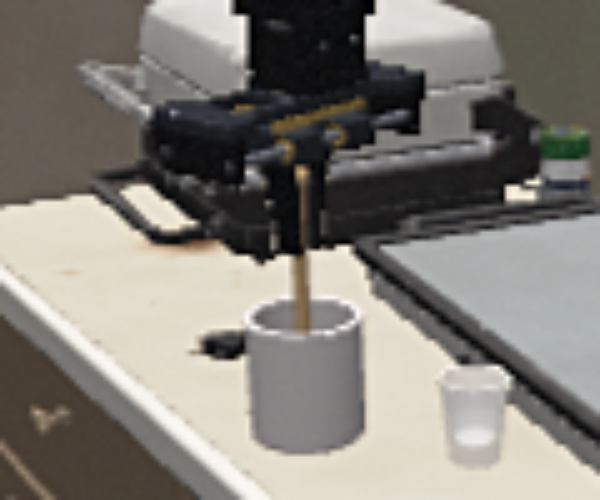

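The dipper is inside the crock at about the centre, so I'm releasing and rising.

Emit:
steer_hand --steps '{"jaw": [0.5,0.5,0.5,0.8,0.8,0.8,0.8],"dx": [0,0,0,0,0,0,0],"dy": [0,0,0,0,0,0,0],"dz": [0.001,0.001,0.001,0.001,0.001,0,0],"rx": [0,0,0,0,0,0,0],"ry": [0,0,0,0,0,0,0],"rz": [0,0,0,0,0,0,0]}'

```text
time_s: 9.65
tcp_pos: [0.4741, 0.3232, 0.1387]
ee_rot: [[0.342, -0.94, 0.0], [-0.94, -0.342, 0.001], [-0.001, -0.001, -1.0]]
wrist_force: [-0.4, -0.5, -0.3]
gripper_width: 0.67
gripper_force: 0.0
```

Emit:
steer_hand --steps '{"jaw": [1,1,1,1,1,1],"dx": [0,0,0,0,0,0],"dy": [0,0,0,0,0,0],"dz": [-0.02,-0.05,-0.09,-0.13,-0.15,-0.15],"rx": [0,0,0,0,0,0],"ry": [0,0,0,0,0,0],"rz": [0,0,0,0,0,0]}'

```text
time_s: 10.25
tcp_pos: [0.4753, 0.3241, 0.2927]
ee_rot: [[0.342, -0.94, 0.006], [-0.94, -0.342, 0.006], [-0.004, -0.008, -1.0]]
wrist_force: [0.6, 0.1, -0.2]
gripper_width: 0.995
gripper_force: 0.0
```

Run:
```python
from h import *
from station import r
S=r.capture('scene');D=r.capture('side')
cv2.imwrite('pics/k2.png',cv2.resize(D['pixels'][130:270,180:300,::-1],(514,600)))
for c,b in((S,(258,224,284,246)),(D,(254,234,276,257))):
    P=cloud(c);t=sel(P,b,.026,.05);e=np.linalg.eigh(np.cov(t[:,:2].T));print('bar',t.mean(0),(t.max(0)+t.min(0))/2,np.ptp(t,axis=0),e[1][:,1])
    l=sel(P,b,.010,.05);print('lid',(l[:,:2].max(0)+l[:,:2].min(0))/2,np.ptp(l,axis=0))
v=go([.4735,.1,.25],down(180));go([.456,-.1005,.13],down(-90),v)
```

```text
bar [ 0.4565943  -0.100242    0.03063264] [ 0.45660433 -0.09969217  0.0304896 ] [0.0409584  0.01263498 0.00869801] [-0.99884019 -0.04814854]
lid [ 0.45759873 -0.10038802] [0.05499955 0.05592909 0.02480094]
bar [ 0.45411441 -0.10038132  0.02984111] [ 0.45509885 -0.09854567  0.02972399] [0.04298836 0.01720119 0.00723837] [-0.99717886 -0.07506215]
lid [ 0.45505224 -0.10063629] [0.05465846 0.05331117 0.02329875]
[0.2095, 0.0763, 0.038] [0.03, 0.08, 19.98]
[0.2005, 0.0175, 0.12] [-0.0, -0.0, -90.0]
```

View pics/k2.png

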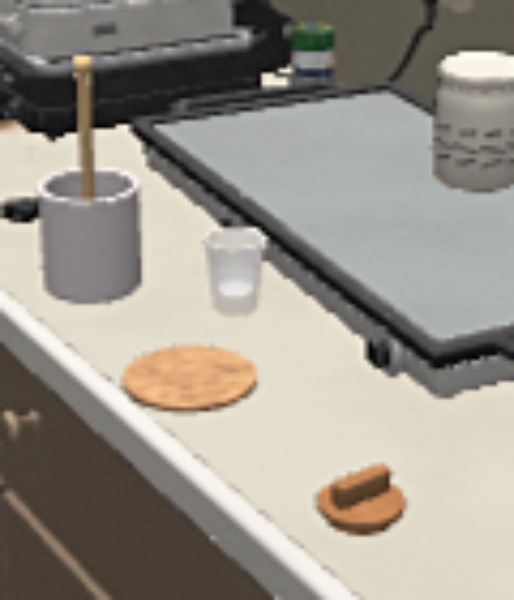

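The dipper stands in the crock, upright against its rim at (88,120) in the crop. Mat and lid are undisturbed. On to the lid.

Emit:
steer_hand --steps '{"jaw": [1,1,1,1,1,1,1],"dx": [0.21,0.21,0.21,0.21,0.21,0.21,0.21],"dy": [0.076,0.076,0.076,0.076,0.076,0.076,0.076],"dz": [0,0.0,0.04,0.04,0.04,0.04,0.04],"rx": [0,0,0,0,0,0,0],"ry": [0,0,0,0,0,0,0],"rz": [-30,-50,-50,-50,-50,-50,-50]}'

```text
time_s: 11.05
tcp_pos: [0.4735, 0.0983, 0.2465]
ee_rot: [[0.939, -0.344, -0.004], [-0.344, -0.939, -0.001], [-0.003, 0.002, -1.0]]
wrist_force: [-0.9, 0.7, 1.1]
gripper_width: 1.0
gripper_force: 0.0
```

Run:
```python
from h import *
go([.456,-.1003,.12],down(93.5))
```

```text
[0.0523, 0.1922, 0.1268] [0.27, -0.12, 156.37]
```

Run:
```python
from h import *
from station import r
print(r.sense()['joints'])
go([.456,-.1003,.12],down(-86.5))
```

```text
[ 3.09905723e+01  7.19150964e+00 -1.62652585e+01 -6.29773434e-02
 -6.67457511e+01  3.89039661e+01]
[0.0523, 0.1922, 0.1268] [0.08, 0.19, -23.63]
```

Emit:
steer_hand --steps '{"jaw": [0.5,0.5,0.5,0.5,0.5,0.5,0.5],"dx": [0.052,0.052,0.052,0.052,0.052,0.052,0.052],"dy": [0.192,0.192,0.192,0.192,0.192,0.192,0.192],"dz": [0.05,0.1,0.127,0.127,0.127,0.127,0.127],"rx": [0,0,0,0,0,0,0],"ry": [0,0,0,0,0,0,0],"rz": [-23.6,-23.6,-23.6,-23.6,-23.6,-23.6,-23.6]}'

```text
time_s: 11.75
tcp_pos: [0.4572, -0.0987, 0.1201]
ee_rot: [[0.998, 0.06, -0.003], [0.06, -0.998, 0.0], [-0.003, -0.0, -1.0]]
wrist_force: [0.6, 0.4, 0.3]
gripper_width: 0.523
gripper_force: 0.0
```

Run:
```python
from h import *
from station import r
c=r.capture('wrist');cv2.imwrite('pics/w2.png',c['pixels'][:,:,::-1])
P=cloud(c);t=P.reshape(-1,4)[:,:3];m=(np.abs(t[:,0]-.456)<.04)&(np.abs(t[:,1]+.1)<.035)&(t[:,2]>.027)&(t[:,2]<.036);t=t[m];print(len(t),t.mean(0),(t.max(0)+t.min(0))/2,np.ptp(t,axis=0))
if len(t)>3:print(np.linalg.eigh(np.cov(t[:,:2].T))[1][:,1])
go([.456,-.1003,.0165],down(-86.5))
```

```text
496 [ 0.45946783 -0.09749483  0.03207331] [ 0.45841237 -0.09735017  0.0307902 ] [0.04127013 0.01378998 0.00720155]
[-0.9975529  -0.06991581]
[-0.0023, 0.0022, 0.1046] [-0.02, 0.01, 0.03]
```

View pics/w2.png

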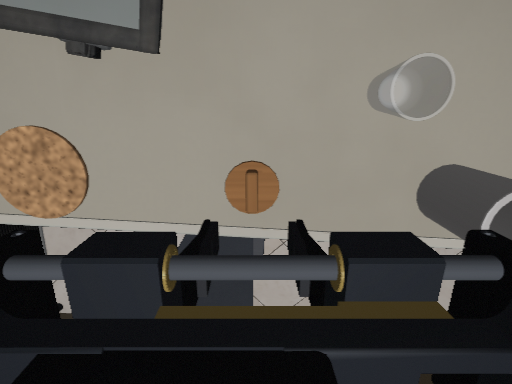

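The wrist view shows the bar at (252,190), vertical in the image, in line with the tool's x axis and centred between the fingers. Descending.

Emit:
steer_hand --steps '{"jaw": [0.5,0.5,0.5,0.5,0.5,0,0,0],"dx": [0,0,0,0,0,0,0,0],"dy": [0.001,0.001,0.001,0.001,0.001,0.001,0.001,0.001],"dz": [0.04,0.075,0.095,0.1,0.102,0.102,0.102,0.102],"rx": [0,0,0,0,0,0,0,0],"ry": [0,0,0,0,0,0,0,0],"rz": [0,0,0,0,0,0,0,0]}'

```text
time_s: 12.6
tcp_pos: [0.4585, -0.0991, 0.0203]
ee_rot: [[0.998, 0.063, 0.002], [0.063, -0.998, 0.001], [0.002, -0.001, -1.0]]
wrist_force: [-0.1, -1.1, 0.3]
gripper_width: 0.31
gripper_force: 0.0
```

Emit:
steer_hand --steps '{"jaw": [0,0,0,0],"dx": [0,0,0,0],"dy": [0,0,0,0],"dz": [0,0,0,0],"rx": [0,0,0,0],"ry": [0,0,0,0],"rz": [0,0,0,0]}'

```text
time_s: 13.0
tcp_pos: [0.4579, -0.0993, 0.0196]
ee_rot: [[0.998, 0.063, 0.0], [0.063, -0.998, 0.001], [0.0, -0.001, -1.0]]
wrist_force: [-1.3, 0.8, 4.9]
gripper_width: 0.131
gripper_force: 30.0
```

Emit:
steer_hand --steps '{"jaw": [0,0,0,0,0],"dx": [0,0,0,0,0],"dy": [0,0,0,0,0],"dz": [-0.02,-0.06,-0.1,-0.125,-0.125],"rx": [0,0,0,0,0],"ry": [0,0,0,0,0],"rz": [0,0,0,0,0]}'

```text
time_s: 13.5
tcp_pos: [0.4601, -0.0994, 0.1478]
ee_rot: [[0.998, 0.063, 0.008], [0.063, -0.998, 0.001], [0.008, -0.001, -1.0]]
wrist_force: [0.4, -0.1, -0.6]
gripper_width: 0.134
gripper_force: 30.0
```

Run:
```python
from h import *
go([.4605,-.3085,.145],down(-86.5))
```

```text
[-0.0128, 0.2088, 0.0025] [-0.03, -0.49, 0.12]
```

Emit:
steer_hand --steps '{"jaw": [0,0,0,0,0,0,0],"dx": [-0.012,-0.012,-0.012,-0.012,-0.012,-0.012,-0.012],"dy": [0.209,0.209,0.209,0.209,0.209,0.209,0.209],"dz": [0,0,0,0,0,0,0],"rx": [0,0,0,0,0,0,0],"ry": [0,0,0,0,0,0,0],"rz": [0,0,0,0,0,0,0]}'

```text
time_s: 14.2
tcp_pos: [0.4579, -0.3079, 0.1428]
ee_rot: [[0.998, 0.062, -0.003], [0.062, -0.998, 0.002], [-0.002, -0.002, -1.0]]
wrist_force: [-0.1, -0.5, -0.4]
gripper_width: 0.135
gripper_force: 30.0
```

Run:
```python
from h import *
from station import r
s=r.sense();print(s['joints'],s['tcp_pos'],s['ee_rot'])
ims=[]
for n in('scene','side'):
    c=r.capture(n);np.savez(f'pics/{n}2.npz',**c)
    p=np.array(s['tcp_pos'])-[0,0,.0117];u,v=pix(c,p).round().astype(int);print(n,u,v)
    x,y=u-35,v-30;print(x,y);ims.append(cv2.resize(c['pixels'][y:y+90,x:x+70,::-1],(400,514),interpolation=cv2.INTER_CUBIC))
    P=cloud(c);b=(u-30,v-25,u+30,v+60)
    print('jar',circ(sel(P,b,.02,.08),.032));fl=sel(P,b,.13,.143);print('flange',len(fl),(fl.max(0)+fl.min(0))/2,np.ptp(fl,axis=0))
cv2.imwrite('pics/p1.png',np.hstack(ims))
```

```text
[-1.71254351e+01  1.91966800e+01 -1.62553493e+01 -8.70813098e-02
 -5.47207993e+01  1.10748853e+02] [ 0.45791353 -0.30791094  0.14277785] [[ 0.99805319  0.06231768 -0.00251681]
 [ 0.06232295 -0.99805388  0.00207379]
 [-0.00238268 -0.00222661 -0.99999468]]
scene 330 242
295 212
jar (array([ 0.4632, -0.3065]), 0.0208, 618)
flange 177 [ 0.45743697 -0.30947543  0.13649213] [0.05705139 0.05590853 0.01247807]
side 319 242
284 212
jar (array([ 0.4612, -0.3069]), 0.0133, 839)
flange 214 [ 0.45592903 -0.30950838  0.13689394] [0.05546582 0.05493733 0.01190759]
```

View pics/p1.png

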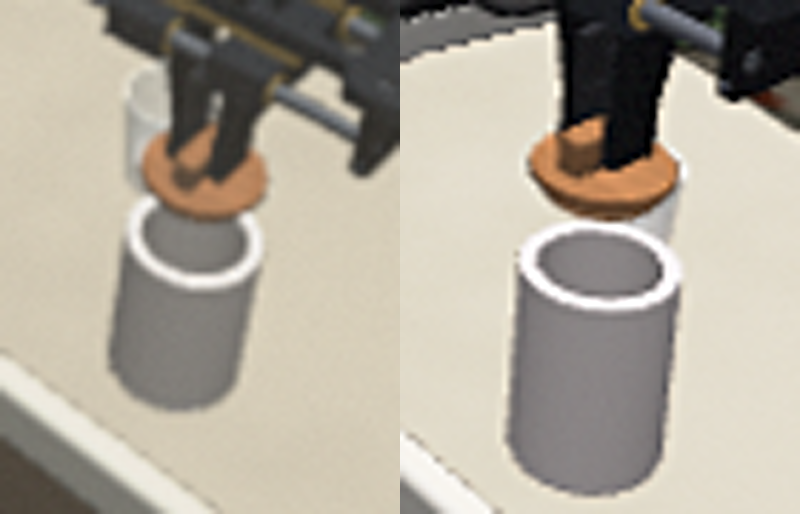

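Run:
```python
from h import *
for n,b in(('scene',(312,243,345,268)),('side',(300,246,338,270))):
    c=dict(np.load(f'pics/{n}1.npz'));P=cloud(c);q=sel(P,b,.084,.097);q=q[np.hypot(q[:,0]-.46,q[:,1]+.308)<.037]
    print(n,len(q),'extents',(q.max(0)+q.min(0))/2,np.ptp(q,axis=0))
    # white rim mask -> ellipse
    im=cv2.cvtColor(c['pixels'],cv2.COLOR_RGB2GRAY);m=np.zeros_like(im)
    sub=((P[...,2]>.083)&(P[...,2]<.098)&(np.hypot(P[...,0]-.46,P[...,1]+.308)<.04)).astype(np.uint8)
    k=max(cv2.findContours(sub,cv2.RETR_EXTERNAL,cv2.CHAIN_APPROX_NONE)[0],key=len);e=cv2.fitEllipse(cv2.convexHull(k));print('rim ell',e,onz(c,*e[0],.09))
    c=dict(np.load(f'pics/{n}2.npz'));P=cloud(c);h=c['pixels'].astype(int)
    sub=((h[...,0]-h[...,2]>40)&(np.hypot(P[...,0]-.458,P[...,1]+.309)<.05)&(P[...,2]>.125)&(P[...,2]<.139)).astype(np.uint8)
    k=max(cv2.findContours(sub,cv2.RETR_EXTERNAL,cv2.CHAIN_APPROX_NONE)[0],key=len);e=cv2.fitEllipse(cv2.convexHull(k));print('lid ell',e,onz(c,*e[0],.135))
```

```text
scene 180 extents [ 0.46252829 -0.30809935  0.08864921] [0.06356856 0.06275413 0.00928164]
rim ell ((328.800048828125, 253.66293334960938), (18.45187759399414, 24.838817596435547), 103.72415161132812) [ 0.45911778 -0.31000285  0.09      ]
lid ell ((330.3224792480469, 241.58404541015625), (15.425326347351074, 22.430166244506836), 101.65396881103516) [ 0.45719408 -0.30941827  0.135     ]
side 215 extents [ 0.45994701 -0.30798721  0.08760772] [0.06320134 0.0635065  0.00714199]
rim ell ((318.29351806640625, 259.1102600097656), (17.552406311035156, 29.078964233398438), 98.34618377685547) [ 0.45549541 -0.31290725  0.09      ]
lid ell ((318.9255676269531, 241.15994262695312), (16.72185516357422, 25.370197296142578), 97.8994140625) [ 0.45508468 -0.31044972  0.135     ]
```

Emit:
steer_hand --steps '{"jaw": [0,0,0,0,0],"dx": [0.003,0.003,0.003,0.003,0.003],"dy": [0,0,0,0,0],"dz": [0.012,0.024,0.03,0.03,0.03],"rx": [0,0,0,0,0],"ry": [0,0,0,0,0],"rz": [0,0,0,0,0]}'

```text
time_s: 14.8
tcp_pos: [0.4617, -0.3085, 0.1138]
ee_rot: [[0.998, 0.063, -0.001], [0.063, -0.998, 0.001], [-0.001, -0.001, -1.0]]
wrist_force: [0.3, -1.1, -1.4]
gripper_width: 0.134
gripper_force: 30.0
```

Emit:
steer_hand --steps '{"jaw": [0,0,0,0],"dx": [0,0,0,0],"dy": [0,0,0,0],"dz": [0.002,0.004,0.005,0.005],"rx": [0,0,0,0],"ry": [0,0,0,0],"rz": [0,0,0,0]}'

```text
time_s: 15.2
tcp_pos: [0.4619, -0.3087, 0.1094]
ee_rot: [[0.998, 0.063, 0.0], [0.063, -0.998, 0.0], [0.0, -0.0, -1.0]]
wrist_force: [-0.6, 0.2, 0.4]
gripper_width: 0.135
gripper_force: 30.0
```

```bash
python3 -c "
from station import r
s=r.sense();print(s['wrist_force'],s['moment'])"
```

```text
[-0.61773189  0.18758829  0.3876662 ] [0.102523   0.11454457 0.0097438 ]
```

Emit:
steer_hand --steps '{"jaw": [0,0,0,0],"dx": [0,0,0,0],"dy": [0,0,0,0],"dz": [0.001,0.002,0.003,0.003],"rx": [0,0,0,0],"ry": [0,0,0,0],"rz": [0,0,0,0]}'

```text
time_s: 15.6
tcp_pos: [0.4617, -0.3083, 0.1056]
ee_rot: [[0.998, 0.063, -0.0], [0.063, -0.998, 0.001], [-0.0, -0.001, -1.0]]
wrist_force: [0.9, 0.6, 0.0]
gripper_width: 0.135
gripper_force: 30.0
```

Emit:
steer_hand --steps '{"jaw": [0,0,0],"dx": [0,0,0],"dy": [0,0,0],"dz": [0.001,0.002,0.002],"rx": [0,0,0],"ry": [0,0,0],"rz": [0,0,0]}'

```text
time_s: 15.9
tcp_pos: [0.4617, -0.3084, 0.1037]
ee_rot: [[0.998, 0.063, -0.0], [0.063, -0.998, 0.001], [-0.0, -0.001, -1.0]]
wrist_force: [0.2, 1.4, -1.2]
gripper_width: 0.135
gripper_force: 30.0
```

```bash
python3 -c "
from station import r
s=r.sense();print(s['wrist_force'],s['moment'])"
```

```text
[ 0.23530606  1.37762362 -1.19817243] [ 0.30211172 -0.16948119 -0.01657723]
```

No vertical resistance below the rim level, so the plug is entering. Continuing in 1 mm steps.

Emit:
steer_hand --steps '{"jaw": [0,0,0],"dx": [0,0,0],"dy": [0,0,0],"dz": [0.001,0.002,0.002],"rx": [0,0,0],"ry": [0,0,0],"rz": [0,0,0]}'

```text
time_s: 16.2
tcp_pos: [0.4617, -0.3085, 0.1019]
ee_rot: [[0.998, 0.063, -0.0], [0.063, -0.998, 0.001], [-0.0, -0.001, -1.0]]
wrist_force: [-0.4, 1.5, -1.3]
gripper_width: 0.134
gripper_force: 30.0
```

Emit:
steer_hand --steps '{"jaw": [0,0],"dx": [0,0],"dy": [0,0],"dz": [0.001,0.001],"rx": [0,0],"ry": [0,0],"rz": [0,0]}'

```text
time_s: 16.4
tcp_pos: [0.4619, -0.3085, 0.1017]
ee_rot: [[0.998, 0.063, 0.0], [0.063, -0.998, 0.001], [0.0, -0.001, -1.0]]
wrist_force: [-0.0, 2.7, 4.7]
gripper_width: 0.137
gripper_force: 30.0
```

Emit:
steer_hand --steps '{"jaw": [0.4,0.4,0.4,0.4,1,1,1,1],"dx": [0,0,0,0,0,0,0,0],"dy": [0,0,0,0,0,0,0,0],"dz": [0,0,0,0,-0.02,-0.05,-0.06,-0.06],"rx": [0,0,0,0,0,0,0,0],"ry": [0,0,0,0,0,0,0,0],"rz": [0,0,0,0,0,0,0,0]}'

```text
time_s: 17.2
tcp_pos: [0.4627, -0.309, 0.1626]
ee_rot: [[0.998, 0.063, 0.004], [0.063, -0.998, -0.001], [0.004, 0.001, -1.0]]
wrist_force: [0.5, -0.2, -0.5]
gripper_width: 0.68
gripper_force: 0.0
```

Run:
```python
from h import *
from station import r
s=r.sense()
ims=[]
for n in('scene','side'):
    c=r.capture(n);np.savez(f'pics/{n}3.npz',**c);u,v=pix(c,[.461,-.3085,.09]).round().astype(int)
    ims.append(cv2.resize(c['pixels'][v-35:v+55,u-35:u+35,::-1],(400,514),interpolation=cv2.INTER_CUBIC))
    P=cloud(c);b=(u-22,v-20,u+22,v+35)
    print('jar',circ(sel(P,b,.02,.08),.032))
    fl=sel(P,b,.092,.100);print('flange',len(fl),(fl.max(0)+fl.min(0))/2,np.ptp(fl,axis=0),fl[:,2].mean())
    A=np.c_[fl[:,:2]-fl[:,:2].mean(0),np.ones(len(fl))];print('slope',np.linalg.lstsq(A,fl[:,2],rcond=None)[0])
    fl=sel(P,b,.108,.12);print('bar',(fl.max(0)+fl.min(0))/2)
cv2.imwrite('pics/p2.png',np.hstack(ims))
go([.461,-.3085,.053],down(-86.5))
```

```text
jar (array([ 0.4646, -0.3057]), 0.021, 485)
flange 215 [ 0.46067704 -0.30972645  0.09600322] [0.05533319 0.05600724 0.00798985] 0.09574143063599783
slope [0.00234546 0.00715484 0.09574143]
bar [ 0.46199998 -0.31036909  0.11237093]
jar (array([ 0.4625, -0.3058]), 0.0258, 828)
flange 210 [ 0.46028252 -0.3093857   0.09580314] [0.05578159 0.058044   0.00759907] 0.09520702661764897
slope [0.0124546  0.01369021 0.09520703]
bar [ 0.4601332  -0.30990136  0.11148199]
[-0.0, 0.0005, 0.1071] [-0.1, 0.07, 0.07]
```

View pics/p2.png

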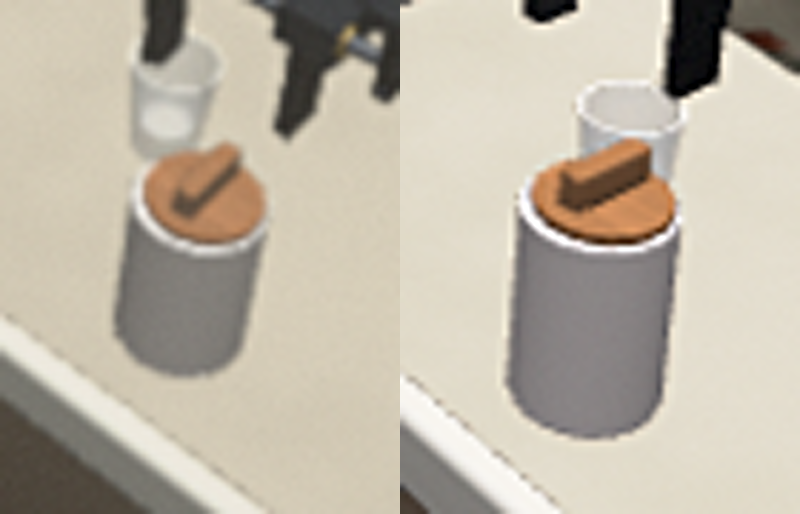

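The lid sits flat on the rim at z≈0.0955 and level to about 0.01 rad, and the jar is upright. Opening fully and gripping the jar.

Emit:
steer_hand --steps '{"jaw": [1,1,1,1,1,1,1,1],"dx": [-0.001,-0.001,-0.001,-0.001,-0.001,-0.001,-0.001,-0.001],"dy": [0,0,0,0,0,0,0,0],"dz": [0,0,0.03,0.055,0.08,0.1,0.107,0.107],"rx": [0,0,0,0,0,0,0,0],"ry": [0,0,0,0,0,0,0,0],"rz": [0,0,0,0,0,0,0,0]}'

```text
time_s: 18.1
tcp_pos: [0.46, -0.3083, 0.0527]
ee_rot: [[0.998, 0.063, -0.003], [0.063, -0.998, 0.002], [-0.003, -0.002, -1.0]]
wrist_force: [-1.0, -0.6, 0.4]
gripper_width: 0.993
gripper_force: 0.0
```

Emit:
steer_hand --steps '{"jaw": [0,0,0,0,0,0],"dx": [0,0,0,0,0,0],"dy": [0,0,0,0,0,0],"dz": [0,0,0,0,0,0],"rx": [0,0,0,0,0,0],"ry": [0,0,0,0,0,0],"rz": [0,0,0,0,0,0]}'

```text
time_s: 18.7
tcp_pos: [0.461, -0.3081, 0.0549]
ee_rot: [[0.998, 0.063, 0.001], [0.063, -0.998, 0.001], [0.001, -0.001, -1.0]]
wrist_force: [0.4, 5.0, 5.6]
gripper_width: 0.737
gripper_force: 30.0
```

Emit:
steer_hand --steps '{"jaw": [0,0,0,0,0,0],"dx": [0,0,0,0,0,0],"dy": [0,0,0,0,0,0],"dz": [-0.005,-0.015,-0.03,-0.045,-0.055,-0.055],"rx": [0,0,0,0,0,0],"ry": [0,0,0,0,0,0],"rz": [0,0,0,0,0,0]}'

```text
time_s: 19.3
tcp_pos: [0.4616, -0.3091, 0.1105]
ee_rot: [[0.998, 0.063, 0.003], [0.063, -0.998, -0.001], [0.003, 0.001, -1.0]]
wrist_force: [-0.2, 0.3, -4.8]
gripper_width: 0.741
gripper_force: 30.0
```

Run:
```python
from h import *
for n in('scene','side'):
    c=dict(np.load(f'pics/{n}2.npz'));P=cloud(c);h=c['pixels'].astype(int)
    sub=((h[...,0]-h[...,2]>40)&(np.hypot(P[...,0]-.455,P[...,1]-.122)<.07)&(P[...,2]<.02)).astype(np.uint8)
    k=max(cv2.findContours(sub,cv2.RETR_EXTERNAL,cv2.CHAIN_APPROX_NONE)[0],key=len);e=cv2.fitEllipse(cv2.convexHull(k));print(e,onz(c,*e[0],.006),P[sub>0].mean(0))
v=go([.458,-.09,.11],down(-86.5));go([.455,.123,.11],down(-86.5),v)
```

```text
((224.0669403076172, 204.86611938476562), (18.918733596801758, 28.836931228637695), 86.1232681274414) [0.45500559 0.12312586 0.006     ] [0.45485048 0.12353943 0.00604788 1.        ]
((223.64718627929688, 217.64910888671875), (15.46377944946289, 31.648927688598633), 88.08760833740234) [0.45245733 0.11961272 0.006     ] [ 0.45133083  0.12184453 -0.01231348  1.        ]
[0.0102, -0.2189, 0.0004] [0.04, -0.16, 0.09]
[0.01, -0.2128, 0.0] [0.0, 0.0, 0.0]
```

Emit:
steer_hand --steps '{"jaw": [0,0,0,0,0,0,0,0],"dx": [0.001,0.003,0.005,0.006,0.008,0.01,0.01,0.01],"dy": [-0.015,-0.045,-0.08,-0.115,-0.15,-0.185,-0.21,-0.219],"dz": [0,0,0,0,0,0,0,0],"rx": [0,0,0,0,0,0,0,0],"ry": [0,0,0,0,0,0,0,0],"rz": [0,0,0,0,0,0,0,0]}'

```text
time_s: 20.1
tcp_pos: [0.4558, -0.0871, 0.1085]
ee_rot: [[0.998, 0.065, -0.002], [0.065, -0.998, 0.001], [-0.002, -0.001, -1.0]]
wrist_force: [0.8, -0.2, -4.6]
gripper_width: 0.74
gripper_force: 30.0
```

Emit:
steer_hand --steps '{"jaw": [0,0,0,0,0,0,0,0],"dx": [0.001,0.003,0.005,0.006,0.008,0.01,0.01,0.01],"dy": [-0.015,-0.045,-0.08,-0.115,-0.15,-0.185,-0.205,-0.212],"dz": [0,0,0,0,0,0,0,0],"rx": [0,0,0,0,0,0,0,0],"ry": [0,0,0,0,0,0,0,0],"rz": [0,0,0,0,0,0,0,0]}'

```text
time_s: 20.9
tcp_pos: [0.4534, 0.1243, 0.1089]
ee_rot: [[0.998, 0.065, -0.001], [0.065, -0.998, 0.0], [-0.001, -0.001, -1.0]]
wrist_force: [0.1, -0.0, -5.0]
gripper_width: 0.738
gripper_force: 30.0
```

Emit:
steer_hand --steps '{"jaw": [0,0,0,0,0,0],"dx": [0,0,0,0,0,0],"dy": [0,0,0,0,0,0],"dz": [0.008,0.02,0.032,0.041,0.045,0.045],"rx": [0,0,0,0,0,0],"ry": [0,0,0,0,0,0],"rz": [0,0,0,0,0,0]}'

```text
time_s: 21.5
tcp_pos: [0.4533, 0.122, 0.0636]
ee_rot: [[0.998, 0.062, -0.002], [0.062, -0.998, -0.0], [-0.002, 0.0, -1.0]]
wrist_force: [-0.4, 0.4, -4.4]
gripper_width: 0.737
gripper_force: 30.0
```

```bash
python3 -c "
from h import *
go([.454,.122,.0615],down(-86.5))"
```

```text
[0.0007, 0.0, 0.0021] [0.02, 0.1, 0.04]
```

Emit:
steer_hand --steps '{"jaw": [0,0,0],"dx": [0,0,0],"dy": [0,0,0],"dz": [0.001,0.002,0.002],"rx": [0,0,0],"ry": [0,0,0],"rz": [0,0,0]}'

```text
time_s: 21.8
tcp_pos: [0.4538, 0.1229, 0.0626]
ee_rot: [[0.998, 0.063, 0.0], [0.063, -0.998, 0.001], [0.0, -0.001, -1.0]]
wrist_force: [-1.2, -0.4, -4.8]
gripper_width: 0.737
gripper_force: 30.0
```

Emit:
steer_hand --steps '{"jaw": [0,0],"dx": [0,0],"dy": [0,0],"dz": [0.001,0.001],"rx": [0,0],"ry": [0,0],"rz": [0,0]}'

```text
time_s: 22.0
tcp_pos: [0.4537, 0.1229, 0.0614]
ee_rot: [[0.998, 0.063, -0.0], [0.063, -0.998, 0.001], [0.0, -0.001, -1.0]]
wrist_force: [-0.3, 0.1, -4.8]
gripper_width: 0.737
gripper_force: 30.0
```

Emit:
steer_hand --steps '{"jaw": [0,0],"dx": [0,0],"dy": [0,0],"dz": [0.001,0.001],"rx": [0,0],"ry": [0,0],"rz": [0,0]}'

```text
time_s: 22.2
tcp_pos: [0.454, 0.123, 0.0609]
ee_rot: [[0.998, 0.063, 0.001], [0.063, -0.998, 0.001], [0.001, -0.001, -1.0]]
wrist_force: [-1.7, 0.2, 1.3]
gripper_width: 0.739
gripper_force: 30.0
```

Emit:
steer_hand --steps '{"jaw": [0,0],"dx": [0,0],"dy": [0,0],"dz": [0.001,0.001],"rx": [0,0],"ry": [0,0],"rz": [0,0]}'

```text
time_s: 22.4
tcp_pos: [0.4541, 0.1231, 0.0608]
ee_rot: [[0.998, 0.064, 0.001], [0.064, -0.998, 0.001], [0.001, -0.001, -1.0]]
wrist_force: [-3.2, 0.2, 8.5]
gripper_width: 0.739
gripper_force: 30.0
```

Contact with the mat came at the expected height. Releasing, rising straight up and checking.

Emit:
steer_hand --steps '{"jaw": [0,1,1,1,1,1],"dx": [0,0,0,0,0,0],"dy": [0,0,0,0,0,0],"dz": [-0.001,-0.001,-0.001,-0.001,-0.001,-0.001],"rx": [0,0,0,0,0,0],"ry": [0,0,0,0,0,0],"rz": [0,0,0,0,0,0]}'

```text
time_s: 23.0
tcp_pos: [0.4538, 0.1229, 0.0603]
ee_rot: [[0.998, 0.063, -0.0], [0.063, -0.998, 0.001], [-0.0, -0.001, -1.0]]
wrist_force: [0.5, 0.6, 0.8]
gripper_width: 0.989
gripper_force: 0.0
```

Emit:
steer_hand --steps '{"jaw": [1,1,1,1,1,1,1,1],"dx": [0,0,0,0,0,0,0,0],"dy": [0,0,0,0,0,0,0,0],"dz": [-0.02,-0.05,-0.09,-0.13,-0.16,-0.19,-0.19,-0.19],"rx": [0,0,0,0,0,0,0,0],"ry": [0,0,0,0,0,0,0,0],"rz": [0,0,0,0,0,0,0,0]}'

```text
time_s: 23.8
tcp_pos: [0.4536, 0.1228, 0.2506]
ee_rot: [[0.998, 0.062, 0.001], [0.062, -0.998, 0.002], [0.001, -0.002, -1.0]]
wrist_force: [0.5, -0.7, -0.4]
gripper_width: 1.0
gripper_force: 0.0
```

Run:
```python
from h import *
from station import r
c=r.capture('side');cv2.imwrite('pics/f.png',cv2.resize(c['pixels'][130:270,180:340,::-1],(686,600)))
for n in('scene','side'):
    c=r.capture(n);u,v=pix(c,[.454,.122,.096]).round().astype(int)
    P=cloud(c);b=(u-16,v-14,u+16,v+28)
    q=sel(P,b,.03,.085);q=q[np.hypot(q[:,0]-.454,q[:,1]-.122)<.05];print('jar',circ(q,.032))
    fl=sel(P,b,.096,.107);fl=fl[np.hypot(fl[:,0]-.454,fl[:,1]-.122)<.05];print('flange',(fl.max(0)+fl.min(0))/2,fl[:,2].mean())
    A=np.c_[fl[:,:2]-fl[:,:2].mean(0),np.ones(len(fl))];print('slope',np.linalg.lstsq(A,fl[:,2],rcond=None)[0][:2])
```

```text
jar (array([0.4562, 0.1229]), 0.0012, 249)
flange [0.4538919  0.11873274 0.10145128] 0.10115817028099168
slope [0.02930456 0.05086529]
jar (array([0.4536, 0.1235]), 0.0012, 336)
flange [0.45325487 0.1189531  0.10147585] 0.10093832115978393
slope [0.01395739 0.0597305 ]
```

View pics/f.png

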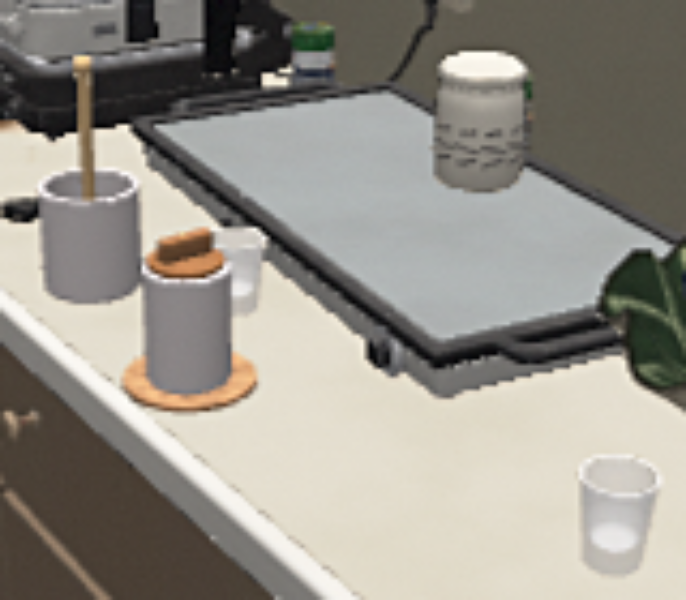

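Everything stands where it should, but my lid fit probably included pixels from the jar rim, so I'm re-measuring its level and centring.

Run:
```python
from h import *
from station import r
for n in('scene','side','wrist'):
    c=r.capture(n);P=cloud(c).reshape(-1,4)[:,:3];h=c['pixels'].reshape(-1,3).astype(int)
    near=np.hypot(P[:,0]-.454,P[:,1]-.122)<.045;w=h[:,0]-h[:,2]>40
    fl=P[near&w&(P[:,2]>.096)&(P[:,2]<.107)];bar=P[near&w&(P[:,2]>.114)&(P[:,2]<.13)];rim=P[near&~w&(P[:,2]>.09)&(P[:,2]<.1)]
    for k,q in(('fl',fl),('bar',bar)):
        if len(q)<8:continue
        A=np.c_[q[:,:2]-q[:,:2].mean(0),np.ones(len(q))];x=np.linalg.lstsq(A,q[:,2],rcond=None)[0]
        x=least_squares(lambda t:A@t-q[:,2],x,loss='soft_l1',f_scale=.0005).x
        print(n,k,len(q),'mid',((q.max(0)+q.min(0))/2).round(4),'slope',x[:2].round(3),'z',x[2].round(4))
    if len(rim)>5:
        print(' rim',len(rim),circ(rim,.03))
    if n=='wrist':
        u,v=pix(c,[.454,.122,.1]).round().astype(int);y,x=max(v-60,0),max(u-80,0)
        cv2.imwrite('pics/wf.png',cv2.resize(c['pixels'][y:y+120,x:x+160,::-1],(800,600),interpolation=cv2.INTER_CUBIC))
```

```text
scene fl 99 mid [0.4533 0.121  0.1016] slope [0.019 0.003] z 0.1019
scene bar 31 mid [0.4536 0.1186 0.1188] slope [-0.014  0.195] z 0.1192
 rim 57 (array([0.4549, 0.1218]), 0.0014, 57)
side fl 89 mid [0.4515 0.1198 0.1015] slope [-0.001  0.034] z 0.1011
side bar 33 mid [0.4523 0.1205 0.1172] slope [0.003 0.169] z 0.1177
 rim 55 (array([0.4532, 0.1224]), 0.0017, 55)
wrist fl 1303 mid [0.4544 0.1229 0.1034] slope [-0.001  0.001] z 0.1025
wrist bar 386 mid [0.4542 0.123  0.1194] slope [-0.003  0.025] z 0.1202
 rim 394 (array([0.4545, 0.1234]), 0.001, 394)
```

View pics/wf.png

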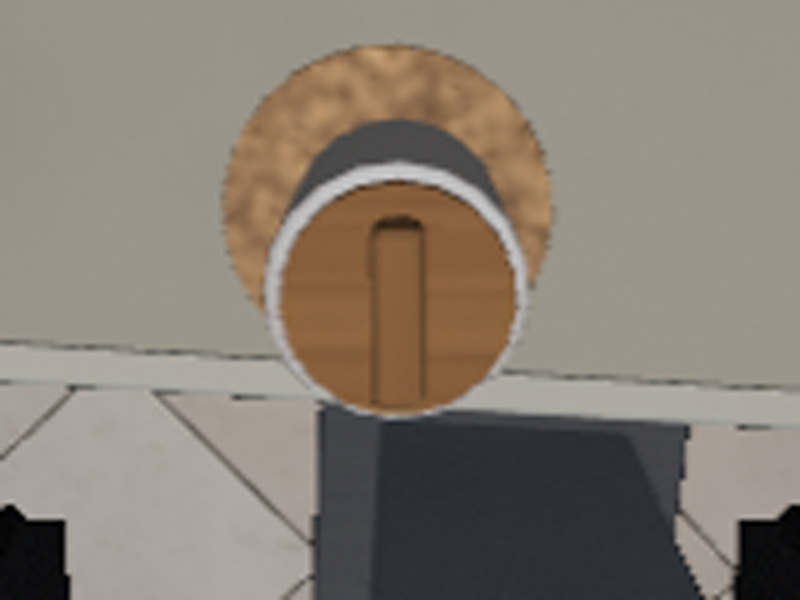

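The wrist view shows the lid at (400,297), centred in the white rim and level (slope about 0.001), with the jar inside the mat. Handing in.

```bash
python3 -c "
from station import r
print(r.finish_job())"
```

```text
the job is handed in; nothing more can be done
None
```

The job is handed in at about 24 s of the 72 s allowed, though no verdict came back: the dipper stands in the crock, the jar is closed with its lid level and standing on the mat, and both glasses are upright.

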